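Fit the crank handle and set the needle valve two turns open

ROBOT

A 6-joint arm with a two-finger parallel gripper is mounted at the origin on a cart in front of the work surface, level with it; the furniture and walls round the work are solid. World frame = base frame: x ahead of the robot, y to its left, z up, the work surface at z = 0. Lengths are in mm, angles in rad, forces in N, time in s.
With the tool pointing down it reaches from about 325 to 900 mm from the base axis. Payload 6.1 kg.
Tool frame: the origin (TCP) lies midway between the tips of the shut fingers; the grasp point (between the pads) lies 19 mm behind it; z points along the fingers, y is the line along which they close (so a half turn about z gives the same grasp; the last joint's range is limited). The gripper opens to 85 mm and grips with 20 to 120 N. Pads are 22 mm wide; open, the fingers measure 114 mm over their backs; the gripper's body (76 mm by 85 mm) begins 54 mm behind the grasp point. The pads swing forward as they close: fully open they stand 13 mm farther back than shut.
Start: joints at [1.203, 0.22, 1.526, -0, 1.395, -0.126], TCP at [149.655, 606.81, 198.3] pointing down, gripper open.
Joint ranges: [-2.98, 2.98], [-0.91, 2.08], [0.09, 2.57], [-1.24, 4.39], [0.2, 2.65], [-2.68, 2.68]. Speed limits (rad/s): [2.57, 2.57, 3.01, 3.14, 3.14, 3.14].

INTERFACE

Orientations are given as [roll, pitch, yaw] about the fixed x, y, z axes, in that order (R = Rz(yaw) Ry(pitch) Rx(roll)).
In Python, from rig import state, read_camera, camera_info, sign_off, spot_in, trace gives the robot as it stands.
- The arm moves only by the shell command python3 -m handwheel 'ROWS' [FORCE]. ROWS is JSON, a list of rows, each an object of numbers: "claw": the closure, from -1 (fully open) to 1 (shut), so that 0 is half open; "dx", "dy", "dz": the shift along the tool's x, y, z in mm; "spin": the turn about the tool's z in degrees. A call has 1 to 8 rows; each row is the pose to reach, as a shift and turn from the pose commanded when the call began, along the tool's axes at that moment; what a row does not reach only later rows make up. A row lasts 1/8 s, in which the tool goes at most 62.5 mm and 10.7 degrees, less where a joint would pass 70% of its speed; a pose out of reach is approached as far as the arm can. A call with a gripper value outside its range is refused whole. The fingers move at their own pace and stop on an object; FORCE is the grip in N (left out, the last holds). Time passes only in rows, so rows that repeat a pose let the fingers close. It gives the time, the measured TCP pose, the force, the opening and the grip force at its end, in the units of the state.
- state(): the state, without advancing time (a new reading comes with each control period).
- read_camera(name): name is "scene" or "top"; returns (picture, depth): 480x640x3 uint8, red, green, blue; 480x640 float32, mm along the optical axis (not along the pixel's ray), 0 where there is no reading.
- camera_info(name): a dict with "fovy" (degrees; the focal length in pixels is half the picture's height over the tangent of half this angle, whatever the lens; pixels are square), "cx", "cy" (the principal point, pixels), "rvec" (rotation vector, rad) and "tvec" (3), from world to camera coordinates, as OpenCV has them. Camera axes: x right, y down, z forward; pixel columns grow to the right and rows downward; lengths in mm; the calibration is good to about 2 mm. A picture is of the moment at which its call begins. camera_info takes no time and is no camera call.
- sign_off(): hands the job in; it is judged then, once.
Trained networks look in the newest picture that a camera, given by its name, has taken for a name from the list of things; names that differ only in an ending like _2 or _b are one class to them, and where a whole thing is asked for, a point or a joint stands for the part that bears it (a point fixed in the world has none). Each returns a list of dicts, best first, with "confidence" (0 to 1); they miss things now and then, are a little off and sometimes report something else, mostly with a low value. They report only what shows in the picture. A call takes as long as a camera call. They do not tell look-alikes from the thing itself.
- spot_in(camera, query): "box" ([left, top, right, bottom] as shares, 0 to 1, of the picture: columns of its width, rows of its height, round what is visible of it).
- trace(camera, query): "region" (480x640 bool, what is visible of it) and "box" ([left, top, right, bottom] as shares, 0 to 1, of the picture: columns of its width, rows of its height, round what is visible of it).
The state is a dict: "time": time; "joint_positions": joint angles; "qd": joint speeds; "joint_efforts": joint torques, N m; "position": TCP position; "tool_rot": TCP orientation; "ft_force": force on the tool from outside, world axes, zero at the start; "ft_torque": the same for the moment, N m; "width": finger opening in mm; "finger_force": force on a finger pad.
Only numpy, scipy, OpenCV 4.12 (cv2) and the standard library are available. Lean on these libraries where they do the work, as an engineer would, in place of code of your own. Each camera call takes 0.05 s, during which the arm holds its last target. There are 200 camera calls.

TASK

Take the loose crank handle (the one with a collar and a thick round grip) out of the wooden block and put its shank down through the hole in the rim of the valve's handwheel until the collar rests on the wheel. Crank the valve fully closed, clockwise from above to its stop, then back it off exactly two full turns. Finish still gripping the handle in the wheel, at rest; do not disturb the jar, the tape roll, the lock ring or the brass tube.

Things in the scene. Friction and masses are not known exactly. Their poses are not given: they have to be found in the camera images.
- handle_grip (a point): middle of the grip of the loose round steel crank handle (107 mm long, 120 g), on its axis, z up the handle: 78 mm above its tip, 38 mm above its collar's underside, 29 mm below its top. Shank 11 mm thick, collar 28 mm wide and 6 mm thick, grip 18 mm thick and 61 mm long. Starts upright in a socket of the wooden block, collar resting on the block's top, this point at z = 83 mm
- handle_tip (a point): tapered lower end of the handle's shank, on its axis; the shank is 40 mm long from here to the collar; same axes as handle_grip
- wheel_hole (a point): centre of the top mouth of the vertical through hole (13.6 mm wide, 16 mm deep) in the only round boss (27 mm wide) on the handwheel's rim; turns with the wheel, 50 mm off its axis, at z = 115 mm; free below down to z = 65 mm. Shank fully in: handle_tip 40 mm below this. The shank turns freely in the hole, so the handle can be led round without turning the gripper
- wheel_axis (a point): point on the vertical axis of the aluminium handwheel of the bolted-down brass valve, at the height of the boss's top face (z = 115 mm). The hub's nut ends 3 mm above this, the rest of the wheel below it; the wheel is 110 mm across its rim, the boss stands 8 mm farther out
- wheel (a joint): angle of the handwheel, rad: 0 = fully closed, at the hard stop; grows counter-clockwise seen from above as the valve is opened, 6.283 per turn, up to 22. Starts between 0.8 and 4.0. Stiff to turn, about 1.5 N at the handle, and it stays where it is left
- block: fixed wooden block 56 x 110 x 45 mm, origin at the centre of its underside; two sockets in its top, 42 mm deep and 14 mm wide, at y = -27 and +27 mm of its own frame: the handle stands in one of them, the brass tube in the other
- tube: brass tube, 12 mm thick, 58 mm long, origin at its lower end; stands in the block's other socket, 16 mm proud of the block; leave alone
- wax_jar: screw-cap jar, 57 mm wide, 60 mm tall, origin at the centre of its underside; leave alone
- tape: roll of tape lying flat, 104 mm wide, 25 mm tall, origin at the centre of its underside; leave alone
- lock_ring: knurled steel ring lying flat, 35 mm wide, 8 mm tall, origin at the centre of its underside; leave alone
Things that resemble listed ones, but are neither listed nor needed, are in the scene too. Of the things that look like the part that bears handle_grip, the middle-sized one is meant.

How it is judged (in metres and radians):
On the way, in this order (a step that is already met when the one before it is completed fails the run):
1. the handle's shank is down through the hole of the wheel (z of handle_tip in the frame of wheel_hole below -0.03 m and horizontal distance between handle_tip and wheel_hole below 0.008 m and angle between handle_grip's own z axis and vertical below 0.15 rad), for 0.2 s.
2. with the handle in the hole the wheel is closed to its stop (within 0.06 rad) (all of step 1 and value of joint wheel below 0.06 rad), for 0.2 s.
At the end, for the whole second after the job is handed in: The wheel stands still, two full turns (12.566 rad, within 0.2 rad) open from its stop; the handle is upright (within 0.15 rad) in the hole, its tip at least 30 mm below the boss's top face and within 8 mm of the hole's axis, and the fingers still grip it with more than 2 N (all of step 1 and value of joint wheel between 12.366 and 12.766 rad and velocity of joint wheel between -0.1 and 0.1 rad/s and contact force between the fingers and handle above 2 N); the arm keeps its last pose, push and grip.
It fails at once if the jar is disturbed (moved more than 30 mm) (distance of wax_jar from where it was at the start of the episode above 0.03 m).
It fails at once if the tape roll is disturbed (moved more than 30 mm) (distance of tape from where it was at the start of the episode above 0.03 m).
It fails at once if the lock ring is disturbed (moved more than 30 mm) (distance of lock_ring from where it was at the start of the episode above 0.03 m).
It fails at once if the brass tube is disturbed (moved more than 30 mm) (distance of tube from where it was at the start of the episode above 0.03 m).
It also fails if it takes over 72 s, if anything falls off the work surface, if the arm or the gripper's body presses on something with over 40 N, if the wrist force passes 120 N, or if a joint passes its speed limit or range.

## Working session

There is one attempt and no reset: what is moved stays moved. The work goes in short steps, Python scripts to look and compute and a shell command to move; the robot and the scene stay as the last step left them, time stands still between calls to the robot, and variables do not carry over. Pictures are saved under pics/ and viewed, at most 10 in all, crops included, and the job is handed in when it is done.

```bash
mkdir -p pics; cat > h.py <<'E'
import numpy as np, cv2
from rig import *
def cam(n):
    i=camera_info(n); f=240/np.tan(np.radians(i["fovy"])/2)
    return f,i["cx"],i["cy"],cv2.Rodrigues(np.array(i["rvec"],float))[0],np.array(i["tvec"],float)
def world(n,u,v,d):
    f,cx,cy,R,t=cam(n); u,v,d=map(np.asarray,(u,v,d))
    p=np.stack([(u-cx)/f*d,(v-cy)/f*d,d],-1); return (p-t)@R
def at_z(n,u,v,z):
    f,cx,cy,R,t=cam(n); r=np.array([(u-cx)/f,(v-cy)/f,1])@R; c=-t@R
    return c+r*(z-c[2])/r[2]
def proj(n,p):
    f,cx,cy,R,t=cam(n); q=R@np.array(p,float)+t; return f*q[0]/q[2]+cx,f*q[1]/q[2]+cy
def save(n,fn,img,box=None,k=1):
    if box: l,t,r,b=box; img=img[t:b,l:r]
    cv2.imwrite("pics/"+fn,cv2.resize(img[...,::-1],None,fx=k,fy=k,interpolation=cv2.INTER_CUBIC))
E
python3 - <<'E'
from h import *
s=state(); print(s)
for n in("scene","top"):
    im,d=read_camera(n); save(n,n+"0.png",im); np.savez(n+"0.npz",im=im,d=d)
    i=camera_info(n);f,cx,cy,R,t=cam(n);print(n,i["fovy"],cx,cy,-t@R)
    for q in("handle_grip","wheel","wheel_hole","block","tube","wax_jar","tape","lock_ring"):
        for o in trace(n,q)[:4]:
            m=o["region"]; v,u=np.nonzero(m); k=d[v,u]>0
            if k.sum()<5: continue
            p=world(n,u[k],v[k],d[v,u][k]); 
            print(q,round(o["confidence"],2),(np.array(o["box"])*[640,480,640,480]).round(),"med",np.median(p,0).round(),"lo",np.percentile(p,3,axis=0).round(),"hi",np.percentile(p,97,axis=0).round())
E
```

```text
{'time': 0.0, 'joint_positions': array([ 1.20290920e+00,  2.21251130e-01,  1.52766330e+00,  7.92935058e-06,
        1.39472377e+00, -1.26086272e-01]), 'qd': array([-0.00059585, -0.00118652,  0.00024835,  0.00046048, -0.00054144,
        0.00050419]), 'joint_efforts': array([ 7.69622202e-04, -4.96878362e+01, -3.89416337e+01, -2.05509750e-04,
        1.07239903e-02,  7.34813970e-07]), 'position': array([149.39382169, 606.15551464, 197.15622611]), 'tool_rot': array([-3.13956432e+00, -2.64974666e-04,  2.89979013e+00]), 'ft_force': array([ 0.38468227,  0.38345303, -0.32964721]), 'ft_torque': array([-0.03094148, -0.00338525,  0.0195081 ]), 'finger_force': 0.0, 'width': 85.49724824925177}
scene 54.03795991671736 320.3202882873166 245.53856836678014 [  35.21929665 -207.04543183  670.84154827]
handle_grip 0.92 [175. 206. 199. 266.] med [394. 462.  89.] lo [383. 453.   6.] hi [412. 480. 148.]
handle_grip 0.61 [215. 281. 226. 309.] med [349. 319.  52.] lo [344. 314.  16.] hi [357. 326.  80.]
wheel 0.63 [379. 253. 448. 302.] med [557.  54. 111.] lo [506.  -0.   1.] hi [673. 112. 116.]
wheel_hole
[... 829 characters left out ...]
314.  28.] hi [358. 331.  82.]
handle_grip 0.44 [262. 280. 277. 294.] med [426. 318.  81.] lo [419. 310.  46.] hi [440. 333. 113.]
wheel 0.98 [379. 237. 427. 283.] med [560.  56. 110.] lo [509.  -0. 103.] hi [611. 100. 116.]
wheel 0.18 [324. 193. 348. 222.] med [666. 230.  55.] lo [650. 206.   8.] hi [697. 255.  62.]
wheel_hole 0.67 [379. 233. 428. 283.] med [562.  53. 109.] lo [509.  -3.  -1.] hi [638.  99. 115.]
block 0.63 [233. 262. 289. 312.] med [434. 349.  43.] lo [399. 290.   6.] hi [476. 397.  48.]
wax_jar 0.66 [322. 192. 349. 223.] med [665. 229.  55.] lo [650. 206.   9.] hi [694. 254.  62.]
tape 0.81 [392. 189. 433. 230.] med [733.  50.  20.] lo [679.   3.  -4.] hi [782.  99.  27.]
```

```bash
python3 - <<'E'
from h import *
a=np.load("scene0.npz")["im"];b=np.load("top0.npz")["im"]
A=cv2.resize(a[190:320,160:360],(800,520)[0:2],interpolation=cv2.INTER_CUBIC)
save("","crop1.png",A)
C=cv2.resize(b[225:295,370:440],(400,400),interpolation=cv2.INTER_CUBIC)
D=cv2.resize(a[245:315,370:460][:, :],(400,311),interpolation=cv2.INTER_CUBIC)
E=np.zeros((400,800,3),np.uint8);E[:,:400]=C;E[:311,400:]=D
save("","crop2.png",E)
E
```

```text
(no output)
```

View pics/crop1.png

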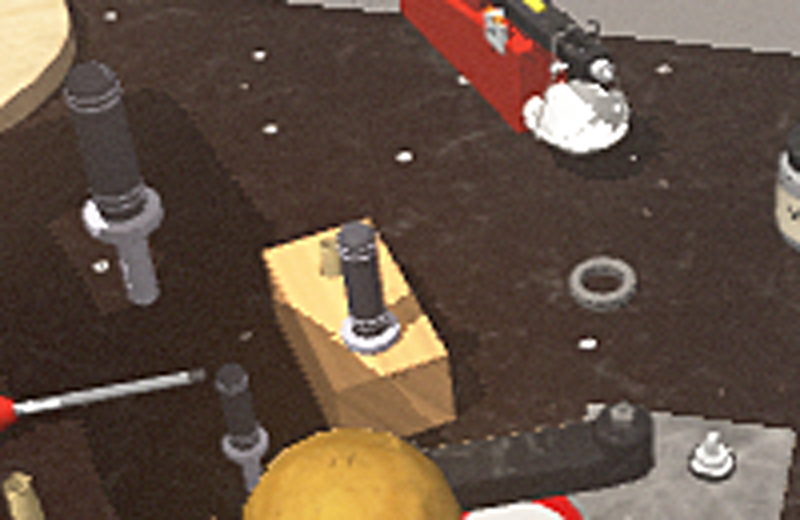

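View pics/crop2.png

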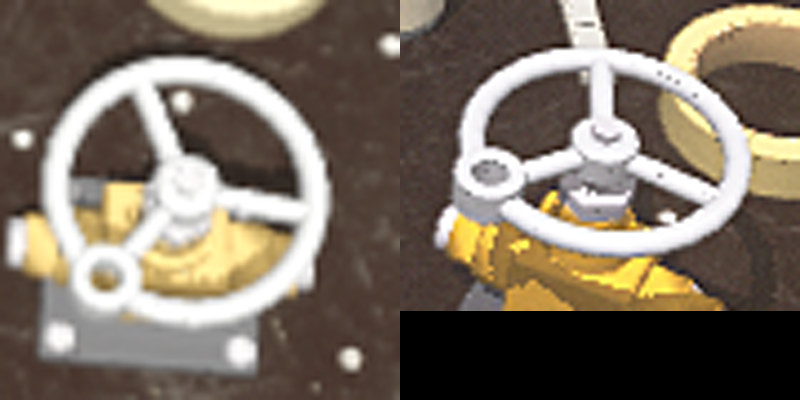

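View pics/scene0.png

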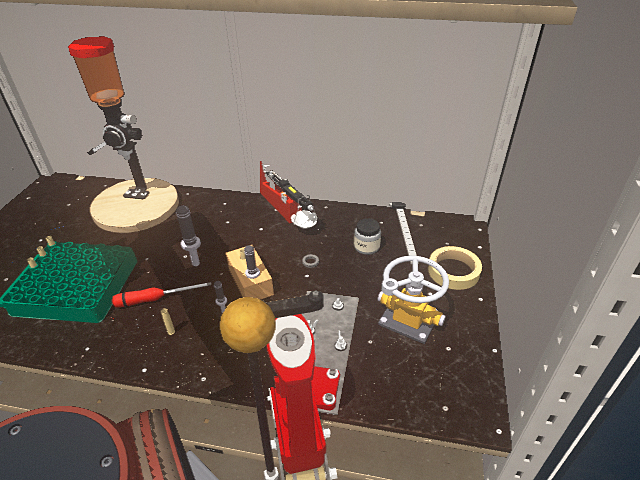

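The three look-alikes in the scene view are a large handle at (187,235), one in the block at (251,262) and a small one at (220,295). The middle-sized one stands in the block, collar on its top and top at about 113 mm, so it is the one meant. The crop shows it with the tube behind it. The wheel's boss is at scene (390,284) and top (388,274).

```bash
python3 - <<'E'
from h import *
print("hole",at_z("top",388.4,273.6,115),at_z("scene",390.3,283.7,115))
for n in("scene","top"):
    z=np.load(n+"0.npz"); d=z["d"]; v,u=np.mgrid[0:480,0:640]; P=world(n,u,v,d); P[d==0]=np.nan
    def sel(x0,x1,y0,y1,z0,z1):
        return P[(P[...,0]>x0)&(P[...,0]<x1)&(P[...,1]>y0)&(P[...,1]<y1)&(P[...,2]>z0)&(P[...,2]<z1)]
    h=sel(400,450,290,340,60,125); print(n,"handle",len(h),h.mean(0),h.min(0),h.max(0))
    t=sel(400,450,290,340,109,125); print(" top",len(t),t.mean(0),t.min(0),t.max(0))
    # wheel ring fit
    w=sel(480,630,-30,130,98,125)
    c=np.array([558,52.]); 
    for _ in range(20):
        q=w[:,:2]-c; r=np.hypot(*q.T); g=(r>44)&(r<60)
        A=np.c_[2*w[g,:2],np.ones(g.sum())]; s=np.linalg.lstsq(A,(w[g,:2]**2).sum(1),rcond=None)[0]; c=s[:2]
    print(" ring",c,np.sqrt(s[2]+c@c),g.sum())
    # height map of area coarse
    print(" heights x200..800 (rows), y -100..600 step50")
    for x in range(200,850,50):
        print(x,[int(np.nanmax(s_[:,2])) if len(s_:=sel(x,x+50,y,y+50,-20,900))>3 else -1 for y in range(-100,600,50)])
b=np.load("top0.npz")["im"]; save("","top_v.png",b)
E
```

```text
hole [515.32882575  70.63024902 115.        ] [516.59024096  71.35587063 115.        ]
scene handle 242 [425.78717265 316.84702333  90.80368306] [419.09001424 310.92169088  60.02269243] [438.62778936 328.81788083 114.22539727]
 top 48 [428.21568215 319.28739453 111.57265947] [420.69544968 310.92169088 109.04395321] [436.79484015 328.81788083 114.22539727]
 ring [557.71373418  50.21627182] 50.56226618953295 1011
 heights x200..800 (rows), y -100..600 step50
200 [-1, -1, 335, 336, -1, 3, 4, 4, 4, 4, 3, 38, 44, 44]
250 [-1, -1, 217, 227, 233, 3, 4, 4, 3, 60, 28, 29, 43, 44]
300 [-1, 3, 211, 238, 228, 3, 3, 3, 81, 3, 21, 4, 3, 42]
350 [3, 5, 15, 31, 19, -1, -1, -1, 82, 19, 64, 149, 3, 5]
400 [4, 3, 4, 26, 30, 32, 6, 47, 114, 62, 61, 150, 485, 484]
450 [5, 4, 4, 3, 8, 23, 7, 3, 48, 61, 2, 488, 486, 3]
500 [4, 113, 115, 117, 112, 24, 6, 11, 8, 491, 490, 488, 4, 3]
550 [4, 113, 120, 120, 114, 4, 3, 495, 494, 492, 3, 3, 4, 3]
600 [544, 3, 114, 113, 3, 498, 497, 496, 87, 94, 86, 84, 12, 420]
650 [539, 4, 27, 26, 498, 498, 63, 62, 3, 51, 83, 416, 422, 422]
700 [524, 520, 498, 498, 498, 9, 4, 3
[... 669 characters left out ...]
 5, 6, 4, 82, 5, 22, 18, 7, 43]
350 [5, 5, 21, 21, 21, 11, 5, 6, 84, 21, 18, 149, 8, 7]
400 [5, 6, 6, 30, 28, 32, 7, 51, 114, 61, 61, 151, 499, 499]
450 [6, 6, 7, 4, 10, 28, 11, 42, 50, 62, 42, 498, 500, 517]
500 [5, 108, 115, 117, 111, 22, 8, 12, 6, 498, 499, 500, 514, 524]
550 [6, 112, 119, 121, 114, 8, 6, 499, 511, 499, 509, 511, 515, 509]
600 [798, 5, 114, 115, 7, 498, 512, 515, 515, 507, 499, 508, 510, 607]
650 [793, 6, 27, 28, 499, 501, 514, 587, 587, 560, 525, 535, 594, 606]
700 [736, 714, 499, 505, 505, 504, 572, 587, 589, 515, 567, 581, 581, -1]
750 [-1, 681, 512, 504, 499, 500, 573, 573, 541, 554, 558, -1, -1, -1]
800 [-1, 626, 620, 510, 499, 499, 514, 528, 535, -1, -1, -1, -1, -1]
```

View pics/top_v.png

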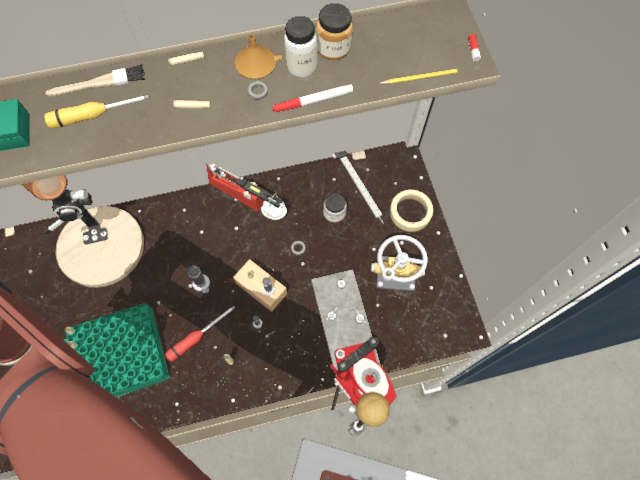

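```bash
python3 -m handwheel '[{"claw":-1,"dx":-42,"dy":-26,"dz":0,"spin":10},{"claw":-1,"dx":-84,"dy":-52,"dz":0,"spin":20},{"claw":-1,"dx":-127,"dy":-79,"dz":0,"spin":30},{"claw":-1,"dx":-170,"dy":-105,"dz":0,"spin":40},{"claw":-1,"dx":-212,"dy":-132,"dz":0,"spin":50},{"claw":-1,"dx":-255,"dy":-158,"dz":0,"spin":60},{"claw":-1,"dx":-297,"dy":-185,"dz":0,"spin":70},{"claw":-1,"dx":-340,"dy":-211,"dz":20,"spin":80}]' 40
python3 - <<'E'
from rig import *
s=state();print(s["joint_positions"],s["position"],s["tool_rot"])
E
```

```text
time: 1.9
position: [431.6, 320.0, 180.2]
tool_rot: [3.138, -0.003, 1.498]
ft_force: [-0.1, 0.6, 0.5]
width: 85.4
finger_force: 0.0
[4.91180464e-01 2.02693783e-02 1.77976537e+00 8.39155635e-05
 1.33684781e+00 5.64149811e-01] [431.60826965 320.04177982 180.23320057] [ 3.13765610e+00 -2.58752938e-03  1.49781281e+00]
```

```bash
python3 -m handwheel '[{"claw":-1,"dz":10,"spin":10},{"claw":-1,"dz":20,"spin":18},{"claw":-1,"dz":20,"spin":18},{"claw":-1,"dz":20,"spin":18}]'
cat >> h.py <<'E'
def pts(n,x0,x1,y0,y1,z0,z1):
    im,d=read_camera(n); v,u=np.mgrid[0:480,0:640]; P=world(n,u,v,d); P[d==0]=np.nan
    m=(P[...,0]>x0)&(P[...,0]<x1)&(P[...,1]>y0)&(P[...,1]<y1)&(P[...,2]>z0)&(P[...,2]<z1)
    return im,P[m]
def cyl(P,r,z0,z1,c0):
    # fit vertical cylinder axis to visible side points
    from scipy.optimize import least_squares
    q=P[(P[:,2]>z0)&(P[:,2]<z1)][:,:2]
    o=least_squares(lambda c:np.hypot(*(q-c).T)-r,c0,loss="soft_l1",f_scale=1.)
    return o.x.round(1),len(q),np.abs(o.fun).mean().round(2)
E
python3 - <<'E'
from h import *
z=np.load("scene0.npz")
for n in("scene","top"):
    d=np.load(n+"0.npz")["d"]; v,u=np.mgrid[0:480,0:640]; P=world(n,u,v,d)[d>0]
    P=P[(abs(P[:,0]-428)<16)&(abs(P[:,1]-319)<16)]
    print(n,cyl(P,9,62,106,[428.,319.]),cyl(P[(P[:,2]>62)],9,62,108,[431.,322.]))
im,d=read_camera("scene"); save("","s1.png",im,(190,160,350,280),5)
E
```

```text
scene (array([429.5, 321.7]), 174, np.float64(0.78)) (array([429.5, 321.7]), 184, np.float64(0.77))
top (array([430.9, 320.6]), 49, np.float64(0.48)) (array([430.9, 320.7]), 57, np.float64(0.72))schema error: expected keys claw, dx, dy, dz, spin
```

View pics/s1.png

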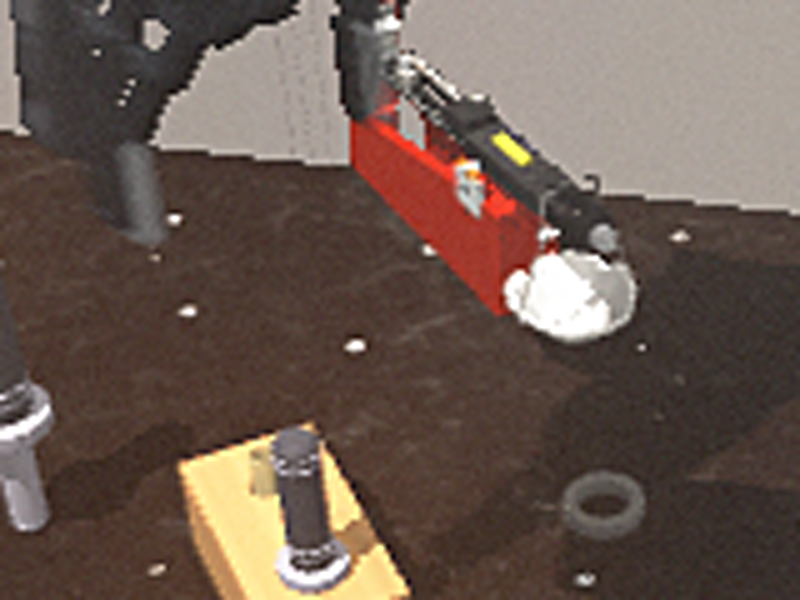

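The picture shows the open fingers above and well clear of the handle, which stands at crop (300,500); nothing is disturbed. That call was refused because every key is required, so I'll send it in full.

```bash
python3 -m handwheel '[{"claw":-1,"dx":0,"dy":0,"dz":10,"spin":10},{"claw":-1,"dx":0,"dy":0,"dz":20,"spin":18},{"claw":-1,"dx":0,"dy":0,"dz":20,"spin":18},{"claw":-1,"dx":0,"dy":0,"dz":20,"spin":18},{"claw":-1,"dx":0,"dy":0,"dz":20,"spin":18}]'
python3 - <<'E'
from rig import *
s=state();print(s["qd"],s["position"],s["tool_rot"])
E
```

```text
time: 2.58
position: [429.5, 320.9, 159.0]
tool_rot: [3.141, -0.001, 1.191]
ft_force: [0.1, -1.0, 0.9]
width: 85.5
finger_force: 0.0
[-0.00214769  0.00077502  0.00028289  0.00014234 -0.00030599  0.00642276] [429.4824023  320.90418928 158.97707913] [ 3.14090814e+00 -8.22829263e-04  1.19131296e+00]
```

```bash
python3 -m handwheel '[{"claw":-1,"dx":0,"dy":0,"dz":30,"spin":0},{"claw":-1,"dx":0,"dy":0,"dz":60,"spin":0},{"claw":-1,"dx":0,"dy":0,"dz":80,"spin":0},{"claw":-1,"dx":0,"dy":0,"dz":92,"spin":0},{"claw":-1,"dx":0,"dy":0,"dz":92,"spin":0},{"claw":-0.4,"dx":0,"dy":0,"dz":92,"spin":0},{"claw":0.2,"dx":0,"dy":0,"dz":92,"spin":0},{"claw":0.5,"dx":0,"dy":0,"dz":92,"spin":0}]' 40
python3 -m handwheel '[{"claw":0.8,"dx":0,"dy":0,"dz":0,"spin":0},{"claw":1,"dx":0,"dy":0,"dz":0,"spin":0},{"claw":1,"dx":0,"dy":0,"dz":0,"spin":0},{"claw":1,"dx":0,"dy":0,"dz":0,"spin":0},{"claw":1,"dx":0,"dy":0,"dz":0,"spin":0}]' 60
```

```text
time: 3.58
position: [429.7, 320.8, 67.0]
tool_rot: [3.141, -0.001, 1.189]
ft_force: [0.8, -0.2, 0.3]
width: 32.2
finger_force: 0.0
time: 4.2
position: [429.7, 320.8, 67.0]
tool_rot: [3.141, -0.001, 1.189]
ft_force: [-0.5, -0.8, 5.5]
width: 14.7
finger_force: 58.7
```

```bash
python3 -m handwheel '[{"claw":1,"dx":0,"dy":0,"dz":-15,"spin":0},{"claw":1,"dx":0,"dy":0,"dz":-35,"spin":0},{"claw":1,"dx":0,"dy":0,"dz":-60,"spin":0},{"claw":1,"dx":0,"dy":0,"dz":-90,"spin":0},{"claw":1,"dx":0,"dy":0,"dz":-120,"spin":0},{"claw":1,"dx":0,"dy":0,"dz":-145,"spin":0},{"claw":1,"dx":0,"dy":0,"dz":-145,"spin":0},{"claw":1,"dx":0,"dy":0,"dz":-145,"spin":0}]' 60
python3 - <<'E'
from h import *
print(state()["position"])
for n in("scene","top"):
    im,P=pts(n,400,460,290,350,60,200)
    print(n,len(P),P.min(0) if len(P) else 0)
    for a,b in((140,190),(150,187),(190,198)): 
        k=P[(P[:,2]>a)&(P[:,2]<b)]; print(a,b,len(k), k.mean(0) if len(k) else 0)
    if n=="scene": save("","s2.png",im,(210,190,310,290),6)
E
```

```text
time: 5.2
position: [428.6, 320.2, 210.2]
tool_rot: [-3.14, 0.001, 1.189]
ft_force: [0.4, 0.2, -1.4]
width: 14.5
finger_force: 58.9
[428.56248724 320.1818891  210.15272008]
scene 207 [413.30159719 306.12153233 150.79785062]
140 190 96 [425.44964587 317.32360165 169.01530482]
150 187 86 [425.83531682 317.81426587 166.71927194]
190 198 103 [424.047293   315.72583977 194.1147316 ]
top 0 0
140 190 0 0
150 187 0 0
190 198 0 0
```

View pics/s2.png

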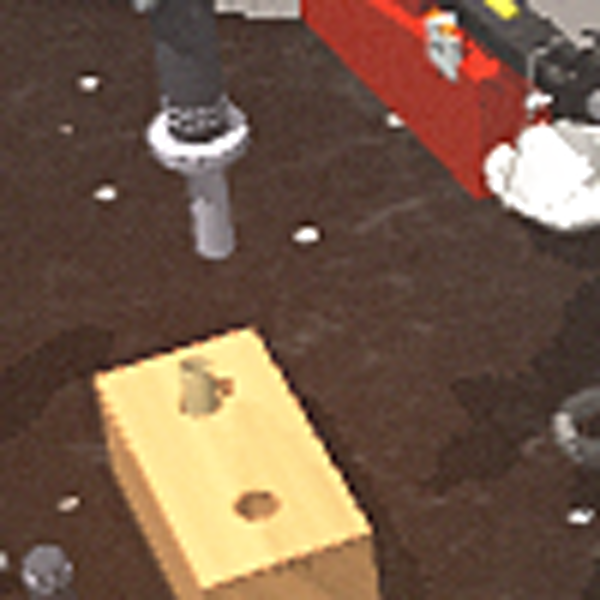

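The handle is held upright, with the shank end at crop (215,250). The block's socket is empty and the tube is still in place. Moving above the wheel's boss.

```bash
python3 -m handwheel '[{"claw":1,"dx":-20,"dy":17,"dz":0,"spin":0},{"claw":1,"dx":-50,"dy":44,"dz":0,"spin":0},{"claw":1,"dx":-85,"dy":74,"dz":0,"spin":0},{"claw":1,"dx":-120,"dy":105,"dz":0,"spin":0},{"claw":1,"dx":-155,"dy":136,"dz":0,"spin":0},{"claw":1,"dx":-184,"dy":161,"dz":0,"spin":0},{"claw":1,"dx":-199,"dy":174,"dz":0,"spin":0},{"claw":1,"dx":-199,"dy":174,"dz":0,"spin":0}]'
python3 -m handwheel '[{"claw":1,"dx":0,"dy":0,"dz":10,"spin":0},{"claw":1,"dx":0,"dy":0,"dz":15,"spin":0},{"claw":1,"dx":0,"dy":0,"dz":15,"spin":0},{"claw":1,"dx":0,"dy":0,"dz":15,"spin":0}]'
python3 - <<'E'
from h import *
print(state()["position"],state()["tool_rot"])
im,P=pts("scene",490,545,45,100,100,200)
print("shank",cyl(P[P[:,2]>133],5.5,136,168,[517.,72.]), P[P[:,2]>122][:,2].min())
b=P[(P[:,2]>112)&(P[:,2]<118)];print("boss",len(b),b.min(0),b.max(0))
save("","s3.png",im,(360,220,460,295),8)
E
```

```text
time: 6.3
position: [516.5, 70.3, 210.4]
tool_rot: [-3.14, 0.0, 1.187]
ft_force: [0.3, 0.3, -1.3]
width: 14.8
finger_force: 58.9
time: 6.8
position: [516.6, 71.6, 196.4]
tool_rot: [3.141, -0.0, 1.19]
ft_force: [0.7, -0.1, -1.8]
width: 14.6
finger_force: 58.9
[516.62778314  71.56302476 196.36901627] [ 3.14148125e+00 -8.89557052e-05  1.19015719e+00]
shank (array([516.6,  72.7]), 92, np.float64(0.68)) 135.24155939383397
boss 181 [502.4520901   45.77142833 112.00044568] [544.55741594  99.52083703 117.67092943]
```

View pics/s3.png

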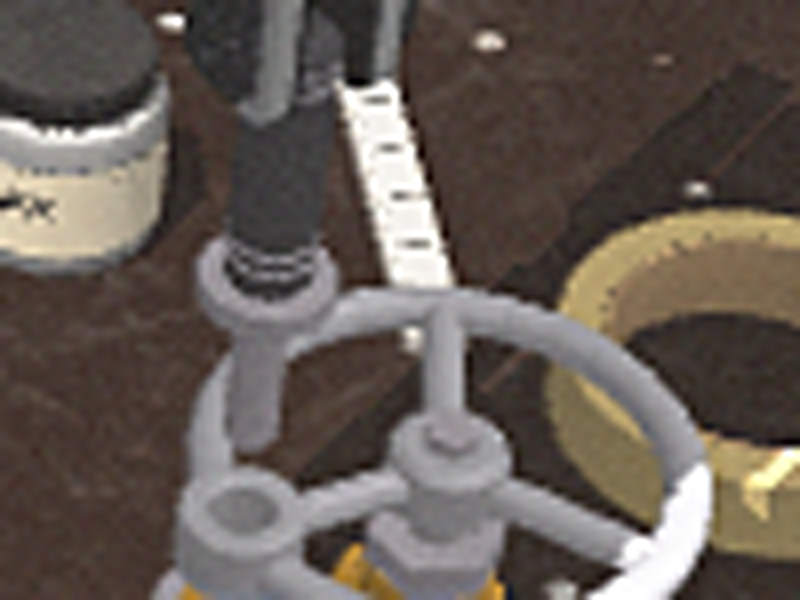

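The tip is at about scene (391.5,275.5) and the hole's mouth at (390.6,283.6). I'll compare that offset with the one an aligned handle would give.

```bash
python3 - <<'E'
from h import *
for z in(175,155,134.4,115): print(z,proj("scene",(516.6,72.7,z)))
J=np.array(proj("scene",(516.6,72.7,115)));print("d/dx",np.array(proj("scene",(526.6,72.7,115)))-J,"d/dy",np.array(proj("scene",(516.6,82.7,115)))-J)
# local boss refit: enlarge, ellipse of dark hole
im,d=read_camera("scene")
print("hole scene",at_z("scene",390.6,283.6,115))
v,u=np.mgrid[0:480,0:640];P=world("scene",u,v,d)
m=(abs(P[...,2]-115)<3)&(np.hypot(P[...,0]-516,P[...,1]-71)<17)&(np.hypot(P[...,0]-558,P[...,1]-50)>30)
ys,xs=np.nonzero(m);print("boss px",xs.min(),xs.max(),ys.min(),ys.max(),(P[m][:,:2].min(0)+P[m][:,:2].max(0))/2)
# shank axis columns by row from 3D
for r in range(262,277):
    k=(P[r,370:410,2]>125)&(np.hypot(P[r,370:410,0]-516,P[r,370:410,1]-72)<14); c=np.nonzero(k)[0]+370
    if len(c): print(r,c.min(),c.max(),end="; ")
E
```

```text
175 (np.float64(392.8145876943938), np.float64(256.32616722695946))
155 (np.float64(391.7157236401689), np.float64(265.63728145229186))
134.4 (np.float64(390.623253245118), np.float64(274.8942196486075))
115 (np.float64(389.62909480275914), np.float64(283.318121385398))
d/dx [ 3.46968639 -3.27248772] d/dy [-4.97991412 -2.79643521]
hole scene [517.10040166  71.11317679 115.        ]
boss px 382 398 278 291 [517.25389713  71.22960249]
262 389 395; 263 389 395; 264 389 395; 265 389 395; 266 389 395; 267 389 395; 268 389 395; 269 388 394; 270 388 394; 271 388 394; 272 388 394; 273 388 394; 274 388 394; 275 389 393; 276 391 391;
```

```bash
python3 -m handwheel '[{"claw":1,"dx":-1,"dy":0.8,"dz":6,"spin":0},{"claw":1,"dx":-1,"dy":0.8,"dz":12,"spin":0},{"claw":1,"dx":-1,"dy":0.8,"dz":16,"spin":0},{"claw":1,"dx":-1,"dy":0.8,"dz":19,"spin":0},{"claw":1,"dx":-1,"dy":0.8,"dz":21,"spin":0},{"claw":1,"dx":-1,"dy":0.8,"dz":23,"spin":0},{"claw":1,"dx":-1,"dy":0.8,"dz":25,"spin":0},{"claw":1,"dx":-1,"dy":0.8,"dz":25,"spin":0}]'
```

```text
time: 7.9
position: [516.9, 69.9, 171.1]
tool_rot: [-3.141, 0.0, 1.189]
ft_force: [-0.1, 0.3, -0.9]
width: 13.8
finger_force: 58.9
```

```bash
python3 -m handwheel '[{"claw":1,"dx":0,"dy":0,"dz":4,"spin":0},{"claw":1,"dx":0,"dy":0,"dz":8,"spin":0},{"claw":1,"dx":0,"dy":0,"dz":12,"spin":0},{"claw":1,"dx":0,"dy":0,"dz":16,"spin":0},{"claw":1,"dx":0,"dy":0,"dz":20,"spin":0},{"claw":1,"dx":0,"dy":0,"dz":20,"spin":0}]'
```

```text
time: 8.65
position: [516.7, 69.8, 150.8]
tool_rot: [-3.141, 0.0, 1.189]
ft_force: [-0.4, 1.2, -1.1]
width: 15.0
finger_force: 58.9
```

```bash
python3 - <<'E'
from h import *
im,P=pts("scene",490,545,45,100,100,200)
print(state()["position"],state()["ft_force"],state()["ft_torque"])
save("","s4.png",im,(360,220,460,295),8)
E
```

```text
[516.86542072  69.85924519 151.07743661] [-1.07394925  0.40405044 -1.10079343] [ 0.02290758 -0.0198096  -0.00879107]
```

View pics/s4.png

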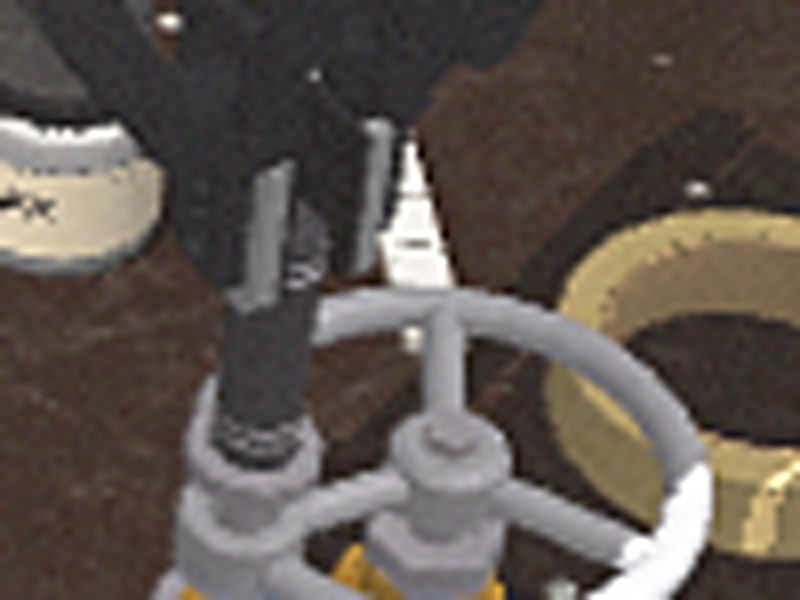

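The shank is in the hole, with the collar at crop (255,450), about 14 mm above the boss. Seating it.

```bash
python3 -m handwheel '[{"claw":1,"dx":0,"dy":0,"dz":5,"spin":0},{"claw":1,"dx":0,"dy":0,"dz":9,"spin":0},{"claw":1,"dx":0,"dy":0,"dz":12,"spin":0},{"claw":1,"dx":0,"dy":0,"dz":13,"spin":0},{"claw":1,"dx":0,"dy":0,"dz":13.5,"spin":0},{"claw":1,"dx":0,"dy":0,"dz":13.5,"spin":0},{"claw":1,"dx":0,"dy":0,"dz":13.5,"spin":0}]'
python3 - <<'E'
from rig import *
print(state()["position"],state()["ft_force"])
import numpy as np
y=1.189; X=np.array([np.cos(y),np.sin(y)]);Y=np.array([np.sin(y),-np.cos(y)])
p=np.array([516.8,69.9])
for c in([558.5,50.4],):
    q=p-c; r=np.hypot(*q); a=np.arctan2(q[1],q[0]); print(r,a)
    for k in range(1,9):
        t=a-np.radians(12*k); w=c+50*np.array([np.cos(t),np.sin(t)])-(c+50*q/r); print(k,w.round(1),(w@X).round(1),(w@Y).round(1))
E
```

```text
time: 9.57
position: [517.1, 69.8, 137.9]
tool_rot: [3.142, -0.0, 1.189]
ft_force: [-0.3, -0.5, -1.2]
width: 14.7
finger_force: 58.9
[517.05437729  69.83742899 137.85871647] [-0.26723037 -0.51748494 -1.18317212]
46.034117782357946 2.704178092364179
1 [5.4 9. ] 10.3 1.7
2 [12.5 16.6] 20.1 5.4
3 [21.1 22.6] 28.8 11.2
4 [30.7 26.7] 36.2 18.6
5 [41.  28.6] 41.8 27.4
6 [51.4 28.4] 45.6 37.1
7 [61.6 26.1] 47.2 47.5
8 [71.1 21.7] 46.6 57.9
```

```bash
cat > arc.py <<'E'
import sys,numpy as np
cx,cy,a0,st,n=map(float,sys.argv[1:6]); y=1.189
X=np.array([np.cos(y),np.sin(y)]);Y=np.array([np.sin(y),-np.cos(y)])
# optional measured start p (px,py); else on circle
P=lambda t:np.array([cx,cy])+50*np.array([np.cos(np.radians(t)),np.sin(np.radians(t))])
s=np.array(list(map(float,sys.argv[6:8]))) if len(sys.argv)>7 else P(a0)
for k in range(1,int(n)+1):
    w=P(a0+st*k)-s; print(k,a0+st*k,(w@X).round(1),(w@Y).round(1))
E
python3 arc.py 562.6 49.7 156.2 -10 8
```

```text
1 146.2 8.7 1.1
2 136.2 17.0 3.6
3 126.19999999999999 24.8 7.5
4 116.19999999999999 31.7 12.8
5 106.19999999999999 37.7 19.1
6 96.19999999999999 42.4 26.4
7 86.19999999999999 45.9 34.5
8 76.19999999999999 47.8 42.9
```

```bash
python3 -m handwheel '[{"claw":1,"dx":8.7,"dy":1.1,"dz":0,"spin":0},{"claw":1,"dx":17,"dy":3.6,"dz":0,"spin":0},{"claw":1,"dx":24.8,"dy":7.5,"dz":0,"spin":0},{"claw":1,"dx":24.8,"dy":7.5,"dz":0,"spin":0},{"claw":1,"dx":24.8,"dy":7.5,"dz":0,"spin":0}]'; python3 arc.py 562.6 49.7 126.2 -10 5
```

```text
time: 10.2
position: [533.5, 90.3, 137.7]
tool_rot: [3.141, -0.0, 1.19]
ft_force: [-0.8, 0.3, -1.8]
width: 14.8
finger_force: 58.8
1 116.2 7.0 5.2
2 106.2 12.9 11.6
3 96.2 17.7 18.9
4 86.2 21.1 26.9
5 76.2 23.1 35.4
```

```bash
cat > chk.py <<'E'
import sys,numpy as np
from rig import state
s=state();f=s["ft_force"];p=s["position"]
a=np.degrees(np.arctan2(p[1]-49.7,p[0]-562.6));print(p.round(1),f.round(1),"ang",a.round(1),"r",np.hypot(p[1]-49.7,p[0]-562.6).round(1))
sys.exit(np.hypot(f[0],f[1])>7)
E
for i in $(seq 0 26); do python3 arc.py 562.6 49.7 $(python3 -c "print(126.2-7.5*$i)") -7.5 1; done
```

```text
1 118.7 5.3 3.8
1 111.2 4.8 4.5
1 103.7 4.1 5.1
1 96.2 3.4 5.6
1 88.7 2.7 6.0
1 81.2 1.9 6.3
1 73.7 1.1 6.5
1 66.2 0.2 6.5
1 58.7 -0.6 6.5
1 51.2 -1.5 6.4
1 43.7 -2.3 6.1
1 36.2 -3.1 5.8
1 28.700000000000003 -3.8 5.3
1 21.200000000000003 -4.5 4.8
1 13.700000000000003 -5.1 4.1
1 6.200000000000003 -5.6 3.4
1 -1.2999999999999972 -6.0 2.7
1 -8.799999999999997 -6.3 1.9
1 -16.299999999999997 -6.5 1.1
1 -23.799999999999997 -6.5 0.2
1 -31.299999999999997 -6.5 -0.6
1 -38.8 -6.4 -1.5
1 -46.3 -6.1 -2.3
1 -53.8 -5.8 -3.1
1 -61.3 -5.3 -3.8
1 -68.8 -4.8 -4.5
1 -76.3 -4.1 -5.1
```

```bash
M="python3 -m handwheel"; 
$M '[{"claw":1,"dx":5.3,"dy":3.8,"dz":0,"spin":0},{"claw":1,"dx":5.3,"dy":3.8,"dz":0,"spin":0}]' >l && python3 chk.py &&
$M '[{"claw":1,"dx":4.8,"dy":4.5,"dz":0,"spin":0},{"claw":1,"dx":4.8,"dy":4.5,"dz":0,"spin":0}]' >l && python3 chk.py &&
$M '[{"claw":1,"dx":4.1,"dy":5.1,"dz":0,"spin":0},{"claw":1,"dx":4.1,"dy":5.1,"dz":0,"spin":0}]' >l && python3 chk.py &&
$M '[{"claw":1,"dx":3.4,"dy":5.6,"dz":0,"spin":0},{"claw":1,"dx":3.4,"dy":5.6,"dz":0,"spin":0}]' >l && python3 chk.py &&
$M '[{"claw":1,"dx":2.7,"dy":6.0,"dz":0,"spin":0},{"claw":1,"dx":2.7,"dy":6.0,"dz":0,"spin":0}]' >l && python3 chk.py &&
$M '[{"claw":1,"dx":1.9,"dy":6.3,"dz":0,"spin":0},{"claw":1,"dx":1.9,"dy":6.3,"dz":0,"spin":0}]' >l && python3 chk.py &&
$M '[{"claw":1,"dx":1.1,"dy":6.5,"dz":0,"spin":0},{"claw":1,"dx":1.1,"dy":6.5,"dz":0,"spin":0}]' >l && python3 chk.py &&
$M '[{"claw":1,"dx":0.2,"dy":6.5,"dz":0,"spin":0},{"claw":1,"dx":0.2,"dy":6.5,"dz":0,"spin":0}]' >l && python3 chk.py
python3 - <<'E'
from h import *
im,d=read_camera("scene"); save("","s5.png",im,(360,210,470,300),7)
E
```

```text
[539.   93.7 137.8] [-1.2 -0.4 -0.5] ang 118.2 r 49.9False
```

View pics/s5.png

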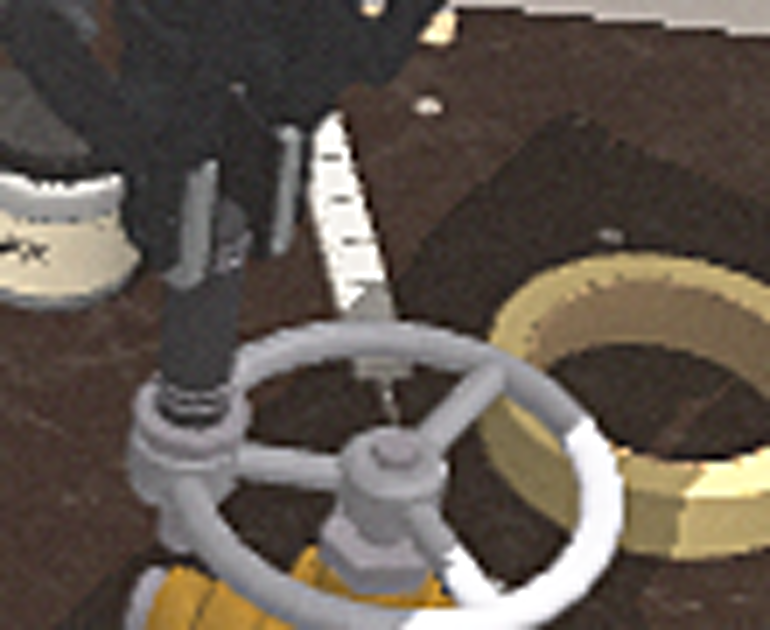

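The wheel turns with the handle, the collar sits on the boss at crop (190,420), and the shank sticks out below it. The chain stopped only because of my exit code (a numpy bool). I'll fix that and go on.

```bash
sed -i 's/sys.exit(\(.*\))$/sys.exit(int(\1))/' chk.py; M="python3 -m handwheel"; 
$M '[{"claw":1,"dx":4.8,"dy":4.5,"dz":0,"spin":0},{"claw":1,"dx":4.8,"dy":4.5,"dz":0,"spin":0}]' >l && python3 chk.py &&
$M '[{"claw":1,"dx":4.1,"dy":5.1,"dz":0,"spin":0},{"claw":1,"dx":4.1,"dy":5.1,"dz":0,"spin":0}]' >l && python3 chk.py &&
$M '[{"claw":1,"dx":3.4,"dy":5.6,"dz":0,"spin":0},{"claw":1,"dx":3.4,"dy":5.6,"dz":0,"spin":0}]' >l && python3 chk.py &&
$M '[{"claw":1,"dx":2.7,"dy":6.0,"dz":0,"spin":0},{"claw":1,"dx":2.7,"dy":6.0,"dz":0,"spin":0}]' >l && python3 chk.py &&
$M '[{"claw":1,"dx":1.9,"dy":6.3,"dz":0,"spin":0},{"claw":1,"dx":1.9,"dy":6.3,"dz":0,"spin":0}]' >l && python3 chk.py &&
$M '[{"claw":1,"dx":1.1,"dy":6.5,"dz":0,"spin":0},{"claw":1,"dx":1.1,"dy":6.5,"dz":0,"spin":0}]' >l && python3 chk.py &&
$M '[{"claw":1,"dx":0.2,"dy":6.5,"dz":0,"spin":0},{"claw":1,"dx":0.2,"dy":6.5,"dz":0,"spin":0}]' >l && python3 chk.py &&
$M '[{"claw":1,"dx":-0.6,"dy":6.5,"dz":0,"spin":0},{"claw":1,"dx":-0.6,"dy":6.5,"dz":0,"spin":0}]' >l && python3 chk.py
```

```text
[545.2  96.5 137.8] [-1.5  0.9 -1.3] ang 110.4 r 49.9
[551.5  98.4 137.8] [-1.2  0.3 -1.5] ang 102.8 r 49.9
[558.1  99.3 137.9] [ 0.9  1.1 -1.2] ang 95.2 r 49.9
[564.6  99.6 137.9] [-0.5  0.7 -1.2] ang 87.7 r 49.9
[571.1  98.9 137.8] [-0.8  1.1 -1.1] ang 80.1 r 49.9
[577.6  97.4 137.8] [-0.  -0.6 -1.1] ang 72.6 r 50.0
[583.6  95.1 137.8] [-0.4  0.1 -1.9] ang 65.1 r 50.0
[589.4  92.1 137.8] [-0.7  0.  -2.2] ang 57.7 r 50.2
```

```bash
M="python3 -m handwheel"; 
$M '[{"claw":1,"dx":-1.5,"dy":6.4,"dz":0,"spin":0},{"claw":1,"dx":-1.5,"dy":6.4,"dz":0,"spin":0}]' >l && python3 chk.py &&
$M '[{"claw":1,"dx":-2.3,"dy":6.1,"dz":0,"spin":0},{"claw":1,"dx":-2.3,"dy":6.1,"dz":0,"spin":0}]' >l && python3 chk.py &&
$M '[{"claw":1,"dx":-3.1,"dy":5.8,"dz":0,"spin":0},{"claw":1,"dx":-3.1,"dy":5.8,"dz":0,"spin":0}]' >l && python3 chk.py &&
$M '[{"claw":1,"dx":-3.8,"dy":5.3,"dz":0,"spin":0},{"claw":1,"dx":-3.8,"dy":5.3,"dz":0,"spin":0}]' >l && python3 chk.py &&
$M '[{"claw":1,"dx":-4.5,"dy":4.8,"dz":0,"spin":0},{"claw":1,"dx":-4.5,"dy":4.8,"dz":0,"spin":0}]' >l && python3 chk.py &&
$M '[{"claw":1,"dx":-5.1,"dy":4.1,"dz":0,"spin":0},{"claw":1,"dx":-5.1,"dy":4.1,"dz":0,"spin":0}]' >l && python3 chk.py &&
$M '[{"claw":1,"dx":-5.6,"dy":3.4,"dz":0,"spin":0},{"claw":1,"dx":-5.6,"dy":3.4,"dz":0,"spin":0}]' >l && python3 chk.py &&
$M '[{"claw":1,"dx":-6.0,"dy":2.7,"dz":0,"spin":0},{"claw":1,"dx":-6.0,"dy":2.7,"dz":0,"spin":0}]' >l && python3 chk.py &&
$M '[{"claw":1,"dx":-6.3,"dy":1.9,"dz":0,"spin":0},{"claw":1,"dx":-6.3,"dy":1.9,"dz":0,"spin":0}]' >l && python3 chk.py &&
$M '[{"claw":1,"dx":-6.5,"dy":1.1,"dz":0,"spin":0},{"claw":1,"dx":-6.5,"dy":1.1,"dz":0,"spin":0}]' >l && python3 chk.py
```

```text
[594.8  88.3 137.8] [-0.6  0.3 -1.8] ang 50.2 r 50.2
[599.5  83.8 137.8] [-0.8  0.3 -0.7] ang 42.7 r 50.2
[603.7  78.7 137.8] [-1.   0.  -2.2] ang 35.2 r 50.3
[607.2  73.2 137.9] [-0.8  0.1 -1.5] ang 27.8 r 50.4
[609.9  67.2 137.8] [-1.3  0.3 -2.3] ang 20.4 r 50.5
[611.8  60.9 137.8] [-0.7  1.2 -1.7] ang 12.9 r 50.4
[612.3  55.  137.8] [-2.5  2.7  0.4] ang 6.0 r 50.0
[612.   49.4 137.9] [-5.2  6.3  1.6] ang -0.4 r 49.4
```

```bash
cat > fit.py <<'E'
from h import *
s=state();p=s["position"]
im,P=pts("scene",p[0]-25,p[0]+25,p[1]-25,p[1]+25,90,160)
k=np.hypot(P[:,0]-562,P[:,1]-50)>30; P=P[k]
for r,a,b in((13.5,100,113),(14,115.5,120.5),(9,123,134)):
    print(r,a,b,cyl(P[np.hypot(*(P[:,:2]-p[:2]).T)<r+5],r,a,b,p[:2]))
print(p.round(1),s["ft_force"].round(1),s["ft_torque"].round(2))
E
python3 fit.py; python3 chk.py
```

```text
13.5 100 113 (array([614.9,  51.9]), 77, np.float64(3.32))
14 115.5 120.5 (array([612.3,  59. ]), 27, np.float64(1.02))
9 123 134 (array([612.3,  57. ]), 41, np.float64(0.86))
[612.   49.4 137.9] [-5.2  6.3  1.6] [ 1.21  1.04 -0.01]
[612.   49.5 137.8] [-4.9  5.3  1.6] ang -0.2 r 49.4
```

The handle pivoted between the pads as it pushed at the stop. The collar is at y≈59 while the pads are at y≈49.5, so it leans about 0.2 rad. I'll open the fingers slightly so it rights itself in the hole, then measure and regrip.

```bash
python3 -m handwheel '[{"claw":0.6,"dx":2.5,"dy":-1,"dz":0,"spin":0},{"claw":0.4,"dx":5,"dy":-2,"dz":0,"spin":0},{"claw":0.35,"dx":7.3,"dy":-2.6,"dz":0,"spin":0},{"claw":0.35,"dx":7.3,"dy":-2.6,"dz":0,"spin":0},{"claw":0.35,"dx":7.3,"dy":-2.6,"dz":0,"spin":0}]'; python3 fit.py; python3 chk.py
python3 - <<'E'
from h import *
im,d=read_camera("scene"); save("","s6.png",im,(370,210,470,285),8)
E
```

```text
time: 15.18
position: [613.3, 56.1, 137.9]
tool_rot: [3.141, 0.0, 1.189]
ft_force: [-0.6, -0.6, -0.9]
width: 27.5
finger_force: 0.0
13.5 100 113 (array([611.3,  59.4]), 83, np.float64(1.75))
14 115.5 120.5 (array([612.1,  59.8]), 39, np.float64(0.94))
9 123 134 (array([611.9,  59.3]), 55, np.float64(0.66))
[613.3  56.1 137.9] [-0.6 -0.6 -0.9] [ 0.04  0.04 -0.  ]
[613.3  56.  137.9] [-0.6  0.1 -0.2] ang 7.1 r 51.1
```

View pics/s6.png

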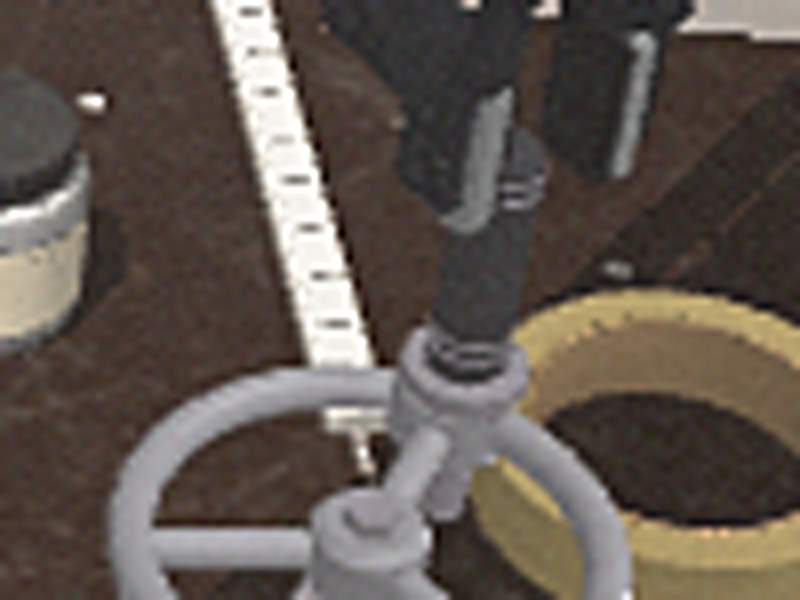

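The handle stands upright in the wheel (fitted axis 59.8 → 59.3 mm going up), at crop (475,330) in the boss. Regripping it centred, with a firmer grip.

```bash
python3 -m handwheel '[{"claw":0.35,"dx":1.5,"dy":-1.9,"dz":0,"spin":0},{"claw":0.35,"dx":1.5,"dy":-1.9,"dz":0,"spin":0},{"claw":0.6,"dx":1.5,"dy":-1.9,"dz":0,"spin":0},{"claw":1,"dx":1.5,"dy":-1.9,"dz":0,"spin":0},{"claw":1,"dx":1.5,"dy":-1.9,"dz":0,"spin":0},{"claw":1,"dx":1.5,"dy":-1.9,"dz":0,"spin":0},{"claw":1,"dx":1.5,"dy":-1.9,"dz":0,"spin":0}]' 110; python3 fit.py; python3 chk.py
```

```text
time: 16.15
position: [612.2, 58.3, 138.3]
tool_rot: [3.141, -0.0, 1.189]
ft_force: [-0.5, 0.5, 5.0]
width: 12.2
finger_force: 108.1
13.5 100 113 (array([611.1,  59.8]), 90, np.float64(1.62))
14 115.5 120.5 (array([612.7,  59.6]), 44, np.float64(1.12))
9 123 134 (array([611.8,  59.3]), 49, np.float64(0.88))
[612.2  58.3 138.3] [-0.5  0.5  5. ] [0.07 0.16 0.01]
[612.2  58.3 138.2] [-1.2  0.4  4.7] ang 9.8 r 50.3
```

```bash
python3 arc.py 562.6 49.7 9.9 -1.5 3; M="python3 -m handwheel"
$M '[{"claw":1,"dx":-1.1,"dy":0.7,"dz":0,"spin":0},{"claw":1,"dx":-1.1,"dy":0.7,"dz":0,"spin":0},{"claw":1,"dx":-1.1,"dy":0.7,"dz":0,"spin":0}]' >l && python3 chk.py && $M '[{"claw":1,"dx":-1.1,"dy":0.7,"dz":0,"spin":0},{"claw":1,"dx":-1.1,"dy":0.7,"dz":0,"spin":0},{"claw":1,"dx":-1.1,"dy":0.7,"dz":0,"spin":0}]' >l && python3 chk.py && $M '[{"claw":1,"dx":-1.2,"dy":0.6,"dz":0,"spin":0},{"claw":1,"dx":-1.2,"dy":0.6,"dz":0,"spin":0},{"claw":1,"dx":-1.2,"dy":0.6,"dz":0,"spin":0}]' >l && python3 chk.py; python3 fit.py
```

```text
1 8.4 -1.1 0.7
2 6.9 -2.3 1.3
3 5.4 -3.4 1.9
[612.3  57.5 138.3] [-1.7  2.2  6. ] ang 9.0 r 50.3
[612.4  56.7 138.4] [-2.   3.8  6.2] ang 8.0 r 50.3
[612.4  55.7 138.5] [-2.3  3.6  8.1] ang 6.9 r 50.2
13.5 100 113 (array([611.3,  59.3]), 87, np.float64(1.8))
14 115.5 120.5 (array([612.6,  59.5]), 39, np.float64(0.71))
9 123 134 (array([612.2,  58.8]), 52, np.float64(0.77))
[612.4  55.7 138.5] [-2.3  3.6  8.1] [ 0.82  0.57 -0.04]
```

The stop is confirmed: the collar stays at y≈59.5 while the pads push on with about 4 N. Now I'll work out two turns counter-clockwise.

```bash
for a in 5.4 125.4 245.4; do python3 arc.py 562.6 49.7 $a 15 8; done
```

```text
1 20.4 10.7 -7.4
2 35.4 19.2 -17.4
3 50.4 24.7 -29.2
4 65.4 27.0 -42.1
5 80.4 25.9 -55.1
6 95.4 21.5 -67.4
7 110.4 14.1 -78.1
8 125.4 4.1 -86.5
1 140.4 -11.8 -5.6
2 155.4 -24.7 -7.9
3 170.4 -37.7 -6.8
4 185.4 -49.9 -2.4
5 200.4 -60.7 5.1
6 215.4 -69.1 15.0
7 230.4 -74.7 26.8
8 245.4 -77.0 39.7
1 260.4 1.1 13.0
2 275.4 5.5 25.3
3 290.4 12.9 36.0
4 305.4 22.9 44.4
5 320.4 34.7 50.0
6 335.4 47.6 52.3
7 350.4 60.6 51.2
8 365.4 72.9 46.8
```

```bash
M="python3 -m handwheel"
$M '[{"claw":1,"dx":10.7,"dy":-7.4,"dz":0,"spin":0},{"claw":1,"dx":19.2,"dy":-17.4,"dz":0,"spin":0},{"claw":1,"dx":24.7,"dy":-29.2,"dz":0,"spin":0},{"claw":1,"dx":27.0,"dy":-42.1,"dz":0,"spin":0},{"claw":1,"dx":25.9,"dy":-55.1,"dz":0,"spin":0},{"claw":1,"dx":21.5,"dy":-67.4,"dz":0,"spin":0},{"claw":1,"dx":14.1,"dy":-78.1,"dz":0,"spin":0},{"claw":1,"dx":4.1,"dy":-86.5,"dz":0,"spin":0}]' >l; python3 chk.py && python3 fit.py
```

```text
[533.9  90.7 138.4] [ 5.1 -1.   4.6] ang 125.0 r 50.0
13.5 100 113 (array([535.8,  91.7]), 91, np.float64(1.89))
14 115.5 120.5 (array([535.3,  92.4]), 32, np.float64(0.85))
9 123 134 (array([534.8,  92.3]), 53, np.float64(0.92))
[533.9  90.7 138.4] [ 5.1 -1.   4.6] [-0.13 -0.97  0.01]
```

```bash
M="python3 -m handwheel"; sed -i 's/>7)/>14)/' chk.py
$M '[{"claw":1,"dx":-11.8,"dy":-5.6,"dz":0,"spin":0},{"claw":1,"dx":-24.7,"dy":-7.9,"dz":0,"spin":0},{"claw":1,"dx":-37.7,"dy":-6.8,"dz":0,"spin":0},{"claw":1,"dx":-49.9,"dy":-2.4,"dz":0,"spin":0},{"claw":1,"dx":-60.7,"dy":5.1,"dz":0,"spin":0},{"claw":1,"dx":-69.1,"dy":15.0,"dz":0,"spin":0},{"claw":1,"dx":-74.7,"dy":26.8,"dz":0,"spin":0},{"claw":1,"dx":-77.0,"dy":39.7,"dz":0,"spin":0}]' >l; python3 chk.py && python3 fit.py &&
$M '[{"claw":1,"dx":1.1,"dy":13.0,"dz":0,"spin":0},{"claw":1,"dx":5.5,"dy":25.3,"dz":0,"spin":0},{"claw":1,"dx":12.9,"dy":36.0,"dz":0,"spin":0},{"claw":1,"dx":22.9,"dy":44.4,"dz":0,"spin":0},{"claw":1,"dx":34.7,"dy":50.0,"dz":0,"spin":0},{"claw":1,"dx":47.6,"dy":52.3,"dz":0,"spin":0},{"claw":1,"dx":60.6,"dy":51.2,"dz":0,"spin":0},{"claw":1,"dx":72.9,"dy":46.8,"dz":0,"spin":0}]' >l; python3 chk.py; python3 fit.py
```

```text
[540.6   5.1 138.3] [-3.8  3.  11.6] ang -116.2 r 49.8
13.5 100 113 (array([538.8,   6.7]), 90, np.float64(0.81))
14 115.5 120.5 (array([539.7,   8. ]), 40, np.float64(0.79))
9 123 134 (array([540.,   7.]), 63, np.float64(0.8))
[540.6   5.1 138.3] [-3.8  3.  11.6] [0.67 0.68 0.12]
[612.1  53.5 138.7] [-0.4 -4.   9. ] ang 4.4 r 49.6
13.5 100 113 (array([610.9,  51.2]), 91, np.float64(1.75))
14 115.5 120.5 (array([611.7,  50.7]), 31, np.float64(0.6))
9 123 134 (array([611.,  51.]), 62, np.float64(0.83))
[612.1  53.5 138.7] [-0.4 -4.   9. ] [-0.93  0.06  0.1 ]
```

```bash
M="python3 -m handwheel"
$M '[{"claw":1,"dx":10.7,"dy":-7.4,"dz":0,"spin":0},{"claw":1,"dx":19.2,"dy":-17.4,"dz":0,"spin":0},{"claw":1,"dx":24.7,"dy":-29.2,"dz":0,"spin":0},{"claw":1,"dx":27.0,"dy":-42.1,"dz":0,"spin":0},{"claw":1,"dx":25.9,"dy":-55.1,"dz":0,"spin":0},{"claw":1,"dx":21.5,"dy":-67.4,"dz":0,"spin":0},{"claw":1,"dx":14.1,"dy":-78.1,"dz":0,"spin":0},{"claw":1,"dx":4.1,"dy":-86.5,"dz":0,"spin":0}]' >l; python3 chk.py && 
$M '[{"claw":1,"dx":-11.8,"dy":-5.6,"dz":0,"spin":0},{"claw":1,"dx":-24.7,"dy":-7.9,"dz":0,"spin":0},{"claw":1,"dx":-37.7,"dy":-6.8,"dz":0,"spin":0},{"claw":1,"dx":-49.9,"dy":-2.4,"dz":0,"spin":0},{"claw":1,"dx":-60.7,"dy":5.1,"dz":0,"spin":0},{"claw":1,"dx":-69.1,"dy":15.0,"dz":0,"spin":0},{"claw":1,"dx":-74.7,"dy":26.8,"dz":0,"spin":0},{"claw":1,"dx":-77.0,"dy":39.7,"dz":0,"spin":0}]' >l; python3 chk.py && 
$M '[{"claw":1,"dx":1.1,"dy":13.0,"dz":0,"spin":0},{"claw":1,"dx":5.5,"dy":25.3,"dz":0,"spin":0},{"claw":1,"dx":12.9,"dy":36.0,"dz":0,"spin":0},{"claw":1,"dx":22.9,"dy":44.4,"dz":0,"spin":0},{"claw":1,"dx":34.7,"dy":50.0,"dz":0,"spin":0},{"claw":1,"dx":47.6,"dy":52.3,"dz":0,"spin":0},{"claw":1,"dx":60.6,"dy":51.2,"dz":0,"spin":0},{"claw":1,"dx":72.9,"dy":46.8,"dz":0,"spin":0}]' >l; python3 chk.py; python3 fit.py; python3 arc.py 562.6 49.7 5.4 4.5 2
```

```text
[533.8  90.4 138.4] [ 3.9 -0.1  5.4] ang 125.3 r 49.9
[540.6   5.1 138.3] [-1.5  3.3 11.7] ang -116.2 r 49.7
[612.1  53.5 138.7] [-0.3 -4.   9.9] ang 4.4 r 49.6
13.5 100 113 (array([611.3,  50.9]), 84, np.float64(1.67))
14 115.5 120.5 (array([611.4,  50.6]), 26, np.float64(0.63))
9 123 134 (array([610.9,  51.3]), 64, np.float64(0.88))
[612.1  53.5 138.7] [-0.3 -4.   9.9] [-0.92  0.08  0.1 ]
1 9.9 3.4 -1.9
2 14.4 6.7 -4.1
```

```bash
M="python3 -m handwheel"
$M '[{"claw":1,"dx":3.4,"dy":-1.9,"dz":0,"spin":0},{"claw":1,"dx":6.7,"dy":-4.1,"dz":0,"spin":0},{"claw":1,"dx":8.1,"dy":-5.3,"dz":0,"spin":0},{"claw":1,"dx":8.1,"dy":-5.3,"dz":0,"spin":0}]'; python3 fit.py
$M '[{"claw":0.6,"dx":0,"dy":0,"dz":0,"spin":0},{"claw":0.4,"dx":0,"dy":0,"dz":0,"spin":0},{"claw":0.35,"dx":0,"dy":0,"dz":0,"spin":0},{"claw":0.35,"dx":0,"dy":0,"dz":0,"spin":0}]' >l; python3 fit.py
```

```text
time: 24.08
position: [610.0, 63.3, 138.5]
tool_rot: [-3.142, 0.001, 1.189]
ft_force: [-0.0, -2.3, 9.1]
width: 12.5
finger_force: 108.9
13.5 100 113 (array([610.4,  62.2]), 90, np.float64(1.57))
14 115.5 120.5 (array([610.4,  62.5]), 31, np.float64(0.9))
9 123 134 (array([609.6,  62.4]), 55, np.float64(0.8))
[610.   63.3 138.5] [-0.  -2.3  9.1] [-0.54  0.01  0.11]
13.5 100 113 (array([610.5,  62.7]), 89, np.float64(1.51))
14 115.5 120.5 (array([610.5,  62.4]), 43, np.float64(1.4))
9 123 134 (array([609.8,  62.3]), 54, np.float64(0.79))
[609.7  64.  136.8] [ 0.1 -0.7  0.1] [ 0.02  0.04 -0.  ]
```

```bash
M="python3 -m handwheel"
$M '[{"claw":0.35,"dx":-2.4,"dy":1.5,"dz":-1,"spin":0},{"claw":0.35,"dx":-2.4,"dy":1.5,"dz":-1,"spin":0},{"claw":0.6,"dx":-2.4,"dy":1.5,"dz":-1,"spin":0},{"claw":1,"dx":-2.4,"dy":1.5,"dz":-1,"spin":0},{"claw":1,"dx":-2.4,"dy":1.5,"dz":-1,"spin":0},{"claw":1,"dx":-2.4,"dy":1.5,"dz":-1,"spin":0},{"claw":1,"dx":-2.4,"dy":1.5,"dz":-1,"spin":0},{"claw":1,"dx":-2.4,"dy":1.5,"dz":-1,"spin":0}]' 50; python3 fit.py
python3 - <<'E'
from rig import state
print(abs(state()["qd"]).max())
E
```

```text
time: 25.68
position: [611.2, 61.2, 139.0]
tool_rot: [3.141, -0.0, 1.189]
ft_force: [-1.7, -0.0, 5.2]
width: 14.5
finger_force: 49.0
13.5 100 113 (array([610.8,  61.6]), 89, np.float64(1.33))
14 115.5 120.5 (array([610.5,  62.9]), 36, np.float64(1.31))
9 123 134 (array([610.3,  62.7]), 52, np.float64(0.76))
[611.2  61.2 139. ] [-1.7 -0.   5.2] [0.1  0.27 0.02]
0.0017804164546761983
```

```bash
python3 -c "
from rig import sign_off
print(sign_off())"
```

```text
the job is handed in; nothing more can be done
None
```

I handed the job in at about 26 s of the 72 s: the valve was closed to its stop, then opened two full turns (about 0.05 rad off by camera). The handle is upright in the wheel, held at about 49 N and at rest. No verdict came back. I never touched the jar, tape, lock ring or tube, but did not re-measure them at the end.

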